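# Weigh the fuller of two look-alike bottles on the bench balance

## Task

The two white bottles on the left look alike, but one holds more and is heavier: find out which, and stand that one upright on the pan of the balance. Slide the poise along the beam until the beam hangs level with its pointer at the index line, and leave the lighter bottle standing on the bench and the things around undisturbed.

Things in the scene. Friction and masses are not known exactly. Their poses are not given: they have to be found in the camera images.
- bottle_1: one of two round white opaque bottles that look exactly alike, standing on the bench left of the balance: body 60 mm across up to z = 122 mm, neck 42 mm, white cap 50.6 mm across from z = 140 to 162 mm (top). Origin at the centre of its underside, z up. Loose; 0.25 to 0.66 kg, the two differ by over 0.07 kg and which is the heavier cannot be seen
- bottle_2: one of two round white opaque bottles that look exactly alike, standing on the bench left of the balance: body 60 mm across up to z = 122 mm, neck 42 mm, white cap 50.6 mm across from z = 140 to 162 mm (top). Origin at the centre of its underside, z up. Loose; 0.25 to 0.66 kg, the two differ by over 0.07 kg and which is the heavier cannot be seen
- balance: grey mechanical laboratory balance, fixed. Origin on the bench under it; y along the beam towards the pan (to the left), x away from the robot. Base y = -250 to 240 mm, 124 mm wide and 56 mm high under the pan, else 116 mm wide, 38 mm high. Round pan at y = 175 mm. Near the beam's far end a yoke (y = -185 mm, 149 mm high) and index plate (y = -237 mm, 148 mm high)
- pan_top (a point): centre of the upper face of the round steel pan, 126 mm above the bench when the beam is level, z up. Pan 132 mm across, flat, 6 mm thick; it is guided so that it stays level and only sinks or rises up to 3.5 mm, and it does not matter where on it a load stands
- beam (a joint): tilt of the beam in rad: 0 = level (pointer at the index line), positive = the poise end hangs low (poise too far out), negative = the poise end stands high (load too heavy for the poise). Stops at -0.07 and 0.07; near level it tilts 0.0075 rad for each mm that the poise is off its right place. Damped, settles in about 1.5 s
- poise (a joint): how far the poise stands from the zero of the scale, in m: 0 = nearest the pan, grows away from the pan (to the right), at most 0.18. The beam balances when this equals 0.25 m for each kg on the pan (empty pan: 0). It slides stiffly, about 2.5 N, and stays where it is left. Scale lines on the beam are 10 mm (40 g) apart
- poise_grip (a point): centre of the grip fin of the poise, 142 mm above the bench when level; axes as the beam's (y along it towards the pan, z up). The poise is a dark steel saddle on the beam, 40 mm along the beam, 30 mm wide, with an upright ribbed fin on top, 13 mm thick across the beam and 36 mm along it; the fin's top is 16 mm above this point, the saddle's top 19 mm below it
- pointer (a point): end of the black line on the white flag at the free end of the beam, 345 mm from the knife edge on which the beam turns. The beam is a metal bar 7 mm thick, 18 mm high, its middle 100 mm above the bench; it turns on a knife edge at y = 125 mm of the balance, 50 mm from the pan's middle
- index_line (a point): end of the long index line on the white index plate, fixed to the balance just beyond the pointer; the beam is level when the pointer stands at its height
- brown_vial: small brown-glass bottle with black cap, 38 mm across, 99 mm tall; origin at the centre of its underside, z up. A bystander, loose, behind the balance
- beaker: small empty clear beaker, 48 mm across, 58 mm tall; origin at the centre of its underside, z up. A bystander, loose, in front of the balance
- petri_dish: closed flat petri dish, 72 mm across, 15 mm high; origin at the centre of its underside, z up. A bystander, loose, in front of the balance
- weighing_spatula: slim weighing spatula, 169 mm long (along its y), 11 mm wide, 8 mm high, lying flat; origin at the centre of its underside. A bystander, loose, in front of the balance
Things that resemble listed ones, but are neither listed nor needed, are in the scene too. What is shaped like the bottle_1 but yellow is not meant.

How it is judged (in metres and radians):
At the end, for the whole second after the job is handed in: One bottle stands upright and still on the pan (its middle within 50 mm of the pan's middle), the other upright and still on the bench; the beam is at rest and level within 0.02 rad (7 mm at the pointer), with the poise more than 106 mm out, which only the heavier bottle can balance (((horizontal distance between bottle_1 and pan_top below 0.05 m and z of bottle_1 in the frame of pan_top between -0.006 and 0.006 m and angle between each of bottle_1, bottle_2's own z axis and vertical below 0.06 rad and linear speed of each of bottle_1, bottle_2 below 0.02 m/s and height (world z) of bottle_2 between -0.006 and 0.006 m) or (horizontal distance between bottle_2 and pan_top below 0.05 m and z of bottle_2 in the frame of pan_top between -0.006 and 0.006 m and angle between each of bottle_2, bottle_1's own z axis and vertical below 0.06 rad and linear speed of each of bottle_2, bottle_1 below 0.02 m/s and height (world z) of bottle_1 between -0.006 and 0.006 m)) and value of joint poise above 0.106 m and value of joint beam between -0.02 and 0.02 rad and velocity of joint beam between -0.03 and 0.03 rad/s); the robot touches nothing.
It fails at once if a bottle is tipped over (angle between any of bottle_1, bottle_2's own z axis and vertical above 0.7 rad).
It fails at once if the brown vial, the beaker, the petri dish or the spatula is shoved aside by more than 40 mm or knocked over (distance of any of brown_vial, beaker, petri_dish, weighing_spatula from where it was at the start of the episode above 0.04 m or angle between any of brown_vial, beaker's own z axis and vertical above 0.6 rad).
It also fails if it takes over 72 s, if anything falls off the work surface, if the arm or the gripper's body presses on something with over 40 N, if the wrist force passes 120 N, or if a joint passes its speed limit or range.

## Robot

A 6-joint arm with a two-finger parallel gripper is mounted at the origin on a cart in front of the work surface, level with it; the furniture and walls round the work are solid. World frame = base frame: x ahead of the robot, y to its left, z up, the work surface at z = 0. Lengths are in mm, angles in rad, forces in N, time in s.
With the tool pointing down it reaches from about 350 to 775 mm from the base axis. Payload 7.3 kg.
Tool frame: the origin (TCP) lies on the mounting face of the last link; the fingertips stand 178 mm ahead of it and the grasp point (between the pads) lies 159 mm ahead of it (bot.grip_point_offset is the distance from the TCP to the grasp point, in mm); x points along the fingers, y is the direction in which the jaws open and shut, and the axes are right-handed (so a half turn about x gives the same grasp; the last joint's range is limited). The gripper opens to 92 mm and grips with 3 to 60 N. Pads are 19 mm wide; open, the fingers measure 130 mm over their backs; the gripper's body (75 mm by 190 mm) begins 47 mm behind the grasp point.
Start: joints at [-1.311, 0.342, 1.524, -0, 1.275, -0.146], TCP at [207.265, -482.358, 404.741] pointing down, gripper open.
Joint ranges: [-2.53, 2.53], [-0.77, 2.02], [0.04, 2.7], [-1, 4.14], [0.28, 2.66], [-3.11, 3.11]. Speed limits (rad/s): [2.57, 2.57, 3.14, 3.14, 3.14, 3.14].

## Interface

Orientations are given as [roll, pitch, yaw] about the fixed x, y, z axes, in that order (R = Rz(yaw) Ry(pitch) Rx(roll)).
In Python, from plant import bot gives the robot as it stands.
- The arm moves only by the tool arm_command, never from a script. Its argument "moves" is a list of rows, each a list of 5 numbers: the shift along the tool's x, y, z in cm, then the turn about the tool's x in degrees, then the opening, from 0 (shut) to 1 (fully open). A call has 1 to 10 rows; each row is the pose to reach, as a shift and turn from the pose measured when the call began, along the tool's axes at that moment; what a row does not reach only later rows make up. A row lasts 1/10 s, in which the tool goes at most 50 mm and 8.59 degrees, less where a joint would pass 70% of its speed; a pose out of reach is approached as far as the arm can. A call with a gripper value outside its range is refused whole. The fingers move at their own pace and stop on an object; the grip force is fixed at half the most. Time passes only in rows, so rows that repeat a pose let the fingers close. It gives the time, the measured TCP pose, the force and the opening at its end, in the units of the state.
- bot.get_obs(): the state, without advancing time (a new reading comes with each control period).
- bot.capture(name): name is "scene" or "top" or "wrist"; returns a dict with "frame" (480x640x3 uint8, blue, green, red), "K" (3x3 intrinsics, pixels), "origin" and "orientation" of the camera in the world; the wrist camera has in their place "T_tool_cam" (4x4, takes a point from camera to tool coordinates, whose origin is the TCP and whose axes are the tool frame's). Camera axes: x right, y down, z forward; pixel columns grow to the right and rows downward; lengths in mm; the calibration is good to about 2 mm. A picture is of the moment at which its call begins: read the wrist's pose just before it. There is no depth.
- bot.close_job(): hands the job in, once; it reports no verdict.
The state is a dict: "time": time; "joint_positions": joint angles; "dq": joint speeds; "tau": joint torques, N m; "tool_pos": TCP position; "tcp_rot": TCP orientation; "contact_force": force on the tool from outside, world axes, zero at the start; "moment": the same for the moment, N m; "grip_width": finger opening in mm.
Only numpy, scipy, OpenCV 4.12 (cv2) and the standard library are available. Lean on these libraries where they do the work, as an engineer would, in place of code of your own. Each camera call takes 0.05 s, during which the arm holds its last target.

## Working session

There is one attempt and no reset: what is moved stays moved. The work goes in short steps, Python scripts to look and compute and a tool call to move; the robot and the scene stay as the last step left them, time stands still between calls to the robot, and variables do not carry over. Pictures are saved under pics/ and viewed, and the job is handed in when it is done.

Besides the shell and the picture viewer there is one more tool, called by a JSON object that holds its "method" and its "body", one argument or row to a line. arm_command: Moves the arm, as the interface text tells. Its arguments: {"type":"object","properties":{"moves":{"type":"array"}},"required":["moves"]}

```bash
mkdir -p pics; ls; python3 - <<'E'
from plant import bot
import cv2
o=bot.get_obs()
for k,v in o.items(): print(k,v)
for n in ["scene","top","wrist"]:
    c=bot.capture(n); cv2.imwrite(f"pics/{n}0.png",c["frame"])
    print(n,{k:v for k,v in c.items() if k!="frame"})
E
```

```text
pics
time 0.0
joint_positions [-1.31099184e+00  3.42744198e-01  1.52500482e+00 -4.31386440e-05
  1.27540708e+00 -1.45973680e-01]
dq [-0.0012863   0.00042748 -0.00045301  0.00093816  0.00134403  0.00222372]
tau [ 1.36759852e-03 -4.31240237e+01 -2.44217795e+01  7.19327736e-02
  5.60179283e-02 -1.36784188e-04]
tool_pos [ 207.22931303 -482.22876811  404.03786088]
tcp_rot [-1.69039177  1.56923233  1.85699164]
contact_force [-0.33634755  0.52731296  0.46905651]
moment [-0.05636626 -0.06850553  0.01678895]
grip_width 91.76609102213813
scene {'K': array([[614.77139779,   0.        , 318.88956988],
       [  0.        , 614.77139779, 243.56438905],
       [  0.        ,   0.        ,   1.        ]]), 'origin': array([ -196.92686999, -1114.12711185,   856.91300464]), 'orientation': array([-2.07614718,  0.01386844, -0.6150049 ])}
top {'K': array([[574.09713945,   0.        , 321.0641111 ],
       [  0.        , 574.09713945, 246.99881379],
       [  0.        ,   0.        ,   1.        ]]), 'origin': array([ 472.57352393,  -12.00195287, 1283.93156387]), 'orientation': array([-3.04905385, -0.00470412, -1.55889558])}
wrist {'K': array([[386.86217437,   0.        , 320.29225152],
       [  0.        , 386.86217437, 243.04186802],
       [  0.        ,   0.        ,   1.        ]]), 'T_tool_cam': array([[ 7.80677522e-04, -2.80971974e-01,  9.59715656e-01,
         1.91110192e+01],
       [ 9.99999573e-01, -2.55667240e-04, -8.88296978e-04,
         2.06081297e-01],
       [ 4.94954409e-04,  9.59715939e-01,  2.80971654e-01,
        -7.57863090e+01],
       [ 0.00000000e+00,  0.00000000e+00,  0.00000000e+00,
         1.00000000e+00]])}
```

View pics/scene0.png

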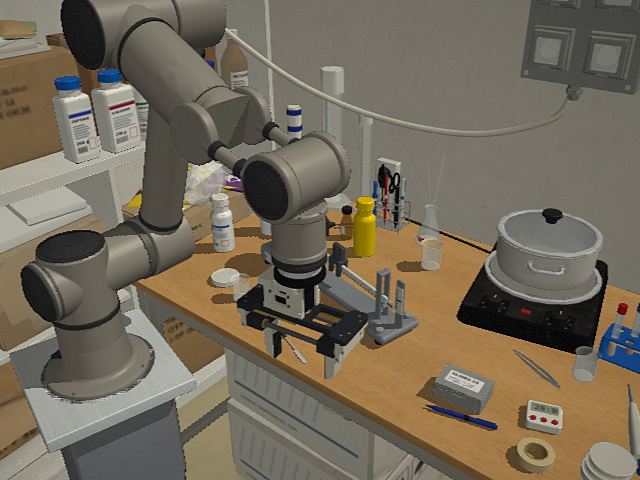

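View pics/top0.png

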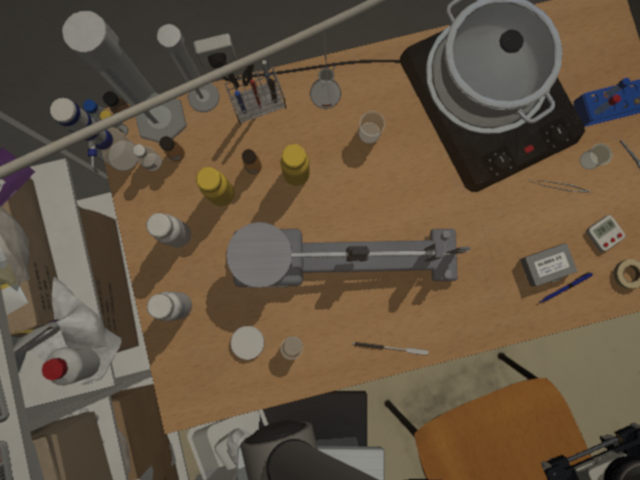

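The top view shows the white bottles at about (168,230) and (168,306), the pan at (260,255) and the poise at (358,254). Lookalikes are the yellow bottles at (213,185) and (294,163), the white-capped ones at the back left (140,155), and the red-capped one off the bench at (60,370). I'll take closer crops next.

```bash
python3 - <<'E'
import cv2
im=cv2.imread("pics/top0.png"); 
cv2.imwrite("pics/t_a.png",cv2.resize(im[190:350,130:310],None,fx=4.4,fy=3.7*4.4/4.4 and 4.4*0+3.7,interpolation=cv2.INTER_CUBIC)) if 0 else cv2.imwrite("pics/t_a.png",cv2.resize(im[200:350,130:320],None,fx=4,fy=4,interpolation=cv2.INTER_CUBIC))
cv2.imwrite("pics/t_b.png",cv2.resize(im[210:300,290:480],None,fx=4,fy=4,interpolation=cv2.INTER_CUBIC))
im=cv2.imread("pics/scene0.png"); 
cv2.imwrite("pics/s_a.png",cv2.resize(im[180:350,200:400],None,fx=3.5,fy=3.5,interpolation=cv2.INTER_CUBIC))
E
```

```text
(no output)
```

View pics/t_a.png

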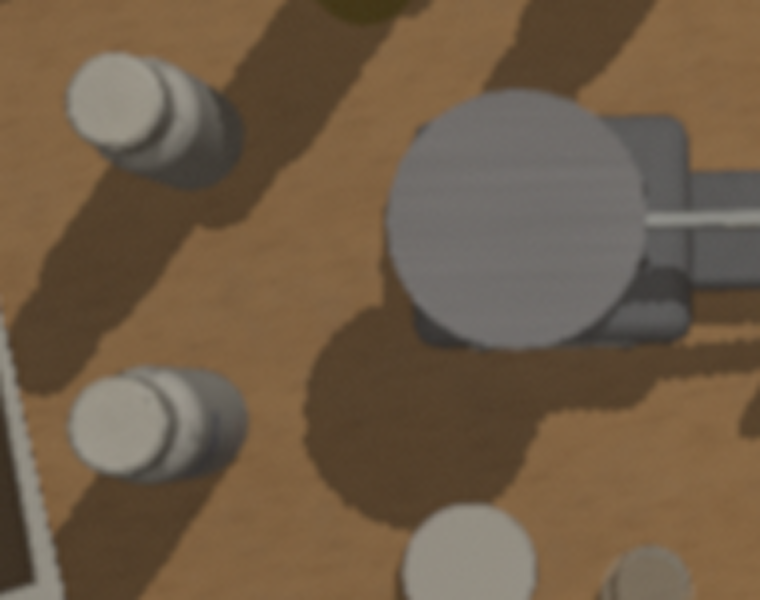

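View pics/t_b.png

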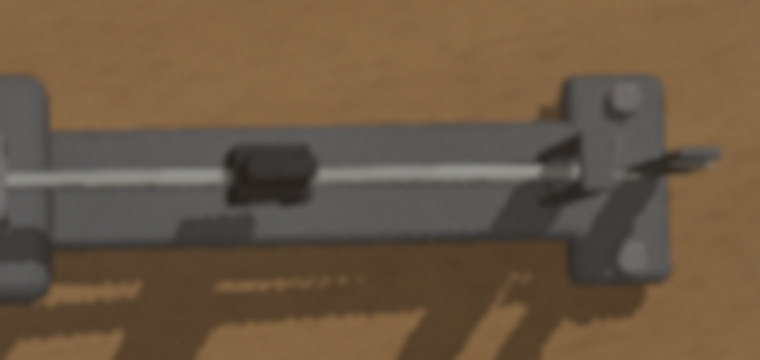

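View pics/s_a.png

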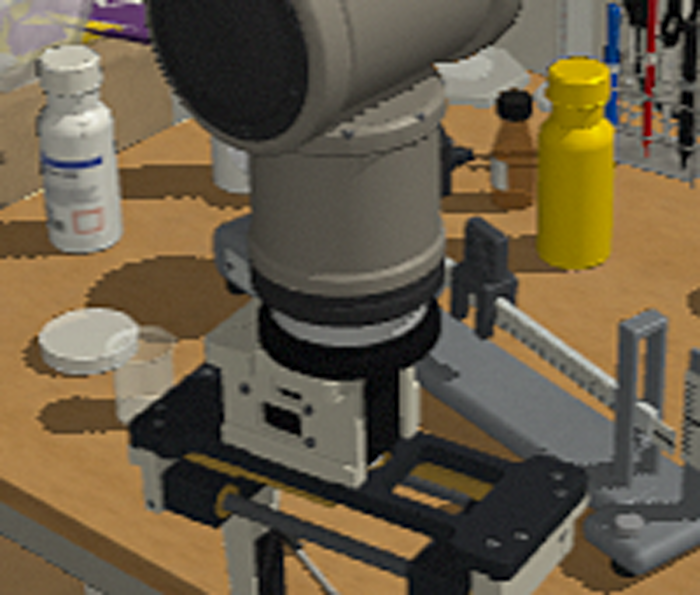

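```bash
cat > h.py <<'E'
import numpy as np, cv2
from scipy.spatial.transform import Rotation as R
CAM={'scene':(614.77139779,318.88956988,243.56438905,[-196.92686999,-1114.12711185,856.91300464],[-2.07614718,0.01386844,-0.6150049]),
'top':(574.09713945,321.0641111,246.99881379,[472.57352393,-12.00195287,1283.93156387],[-3.04905385,-0.00470412,-1.55889558])}
TW=np.array([[7.80677522e-04,-2.80971974e-01,9.59715656e-01,19.11],[1,-2.55667e-4,-8.883e-4,.206],[4.9495e-4,.959715939,.280971654,-75.786],[0,0,0,1]])
def rot(e): return R.from_euler('xyz',e).as_matrix()
def ray(cam,u,v,obs=None):
    if cam=='wrist':
        f,cx,cy=386.86217437,320.29225152,243.04186802
        Rt=rot(obs['tcp_rot']); o=np.array(obs['tool_pos'])+Rt@TW[:3,3]; Rc=Rt@TW[:3,:3]
    else:
        f,cx,cy,o,e=CAM[cam]; Rc=rot(e)
    d=Rc@np.array([(u-cx)/f,(v-cy)/f,1]); return np.array(o,float),d/np.linalg.norm(d)
def atz(cam,u,v,z,obs=None):
    o,d=ray(cam,u,v,obs); return o+d*(z-o[2])/d[2]
def tri(*rs):
    A=sum(np.eye(3)-np.outer(d,d) for o,d in rs); b=sum((np.eye(3)-np.outer(d,d))@o for o,d in rs)
    p=np.linalg.solve(A,b); return p,[np.linalg.norm(np.cross(p-o,d)) for o,d in rs]
def proj(cam,p,obs=None):
    if cam=='wrist':
        f,cx,cy=386.86217437,320.29225152,243.04186802
        Rt=rot(obs['tcp_rot']); o=np.array(obs['tool_pos'])+Rt@TW[:3,3]; Rc=Rt@TW[:3,:3]
    else:
        f,cx,cy,o,e=CAM[cam]; Rc=rot(e)
    q=Rc.T@(np.array(p)-o); return f*q[0]/q[2]+cx,f*q[1]/q[2]+cy
E
python3 - <<'E'
from h import *
np.set_printoptions(precision=1,suppress=True)
print('far',atz('top',159.2,225.2,162)); print('near',atz('top',159.7,306.3,162))
print('near tri',tri(ray('top',159.7,306.3),ray('scene',220,195)))
print('pan',atz('top',259.2,254.5,126)); print('fin',atz('top',359.5,250.7,158))
print('saddle?',atz('top',357,254,123))
print('beam end',atz('top',290+700/4,210+160/4,110),'beam near pan',atz('top',290+10/4,210+179/4,109),atz('top',290+540/4,210+171/4,109))
for n,p in dict(vial=(250,160,95),beaker=(291,348,58),petri=(247,344,15),y1=(208,178,162),y2=(294,155,162)).items(): print(n,atz('top',*p))
print(R.from_euler('xyz',[-1.69039177,1.56923233,1.85699164]).as_matrix())
E
```

```text
far [615.9 302.8 162. ]
near [457.3 295.8 162. ]
near tri (array([457.2, 294.8, 166.3]), [np.float64(0.155377196744864), np.float64(0.15537719674476638)])
pan [563.3 108.7 126. ]
fin [570.7 -91.8 158. ]
saddle? [567.  -89.3 123. ]
beam end [ 579.  -312.1  110. ] beam near pan [565.   42.2 109. ] [ 572.4 -230.   109. ]
vial [765.3 135.7  95. ]
beaker [371.6  44.5  58. ]
petri [375.6 142.7  15. ]
y1 [711.4 209.8 162. ]
y2 [760.1  40.1 162. ]
[[-0.   0.4 -0.9]
 [ 0.  -0.9 -0.4]
 [-1.  -0.  -0. ]]
```

```bash
cat >> h.py <<'E'
def plan(x,y,z,ang):
    from plant import bot
    o=bot.get_obs(); M=rot(o['tcp_rot']); d=M.T@(np.array([x,y,z])-np.array(o['tool_pos']))/10
    a=np.degrees(np.arctan2(M[1,1],M[0,1])); t=-((ang-a+180)%360-180)
    print('t',round(o['time'],2),'pos',np.round(o['tool_pos'],1),'yang',round(a,2),'xaxis',np.round(M[:,0],3),'q',np.round(o['joint_positions'],2))
    print('shift cm',np.round(d,2),'turn',round(t,2),'F',np.round(o['contact_force'],2),'w',round(o['grip_width'],1))
E
python3 -c "
from h import *
plan(500,-60,460,0)"
```

```text
t 0.15 pos [ 207.2 -482.3  404.2] yang -66.75 xaxis [-0.     0.001 -1.   ] q [-1.31  0.34  1.52 -0.    1.28 -0.15]
shift cm [ -5.54 -27.25 -43.57] turn -66.75 F [-0.04 -0.41 -0.75] w 91.8
```

{"method": "arm_command", "body": {
  "moves": [
    [-5.5,-27.25,-43.6,-66.75,1],
    [-5.5,-27.25,-43.6,-66.75,1],
    [-5.5,-27.25,-43.6,-66.75,1],
    [-5.5,-27.25,-43.6,-66.75,1],
    [-5.5,-27.25,-43.6,-66.75,1],
    [-5.5,-27.25,-43.6,-66.75,1],
    [-5.5,-27.25,-43.6,-66.75,1],
    [-5.5,-27.25,-43.6,-66.75,1],
    [-5.5,-27.25,-43.6,-66.75,1],
    [-5.5,-27.25,-43.6,-66.75,1]
  ]
}}

```text
time: 1.15
tool_pos: [491.3, -71.8, 457.9]
tcp_rot: [-2.766, 1.57, 1.947]
contact_force: [0.5, -1.3, 0.9]
grip_width: 91.7
```

```bash
python3 - <<'E'
from h import *
from plant import bot
plan(460,230,450,0)
o=bot.get_obs(); c=bot.capture('wrist'); cv2.imwrite('pics/w1.png',c['frame'])
np.save('w1.npy',np.r_[o['tool_pos'],o['tcp_rot']])
E
```

```text
t 1.15 pos [491.3 -71.8 457.9] yang 0.01 xaxis [-0.     0.001 -1.   ] q [-0.3   0.25  1.5   0.    1.39 -0.3 ]
shift cm [  0.82  -3.12 -30.18] turn 0.01 F [ 0.48 -1.33  0.87] w 91.7
```

View pics/w1.png

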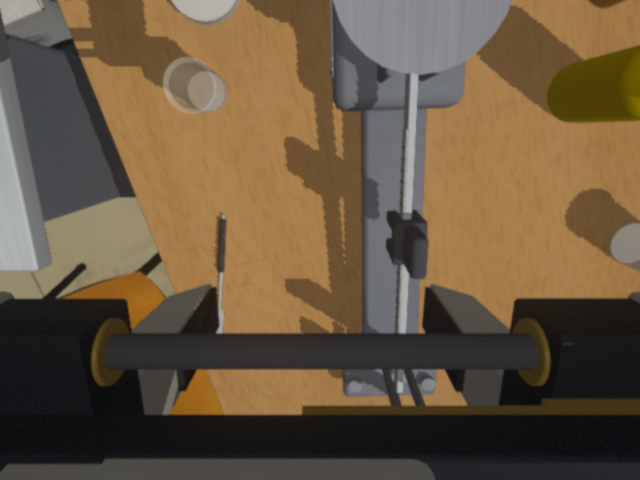

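The wrist view shows the pan at (420,20), the fin of the poise at about (415,245) and the beam running vertically at about u=408. Next I'll look at both bottles.

{"method": "arm_command", "body": {
  "moves": [
    [0.8,3.9,-30.2,0,1],
    [0.8,3.9,-30.2,0,1],
    [0.8,3.9,-30.2,0,1],
    [0.8,3.9,-30.2,0,1],
    [0.8,3.9,-30.2,0,1],
    [0.8,3.9,-30.2,0,1],
    [0.8,3.9,-30.2,0,1],
    [0.8,3.9,-30.2,0,1]
  ]
}}

```text
time: 2.0
tool_pos: [531.7, 237.2, 451.3]
tcp_rot: [2.676, 1.566, 1.113]
contact_force: [-0.4, 0.2, 0.0]
grip_width: 91.8
```

```bash
python3 - <<'E'
from h import *
from plant import bot
plan(457,296,370,0)
o=bot.get_obs(); c=bot.capture('wrist'); cv2.imwrite('pics/w2.png',c['frame'])
np.save('w2.npy',np.r_[o['tool_pos'],o['tcp_rot']])
for p in [(457.3,295.8,162),(615.9,302.8,162)]: print(proj('wrist',p,o))
E
```

```text
t 2.0 pos [531.7 237.2 451.3] yang 0.44 xaxis [ 0.002  0.004 -1.   ] q [0.29 0.42 1.28 0.   1.44 0.28]
shift cm [ 8.14 -7.44 -5.91] turn 0.44 F [-0.43  0.19  0.05] w 91.8
(np.float64(211.3024167343845), np.float64(157.01877747822738))
(np.float64(444.0129336336256), np.float64(148.1805829585751))
```

View pics/w2.png

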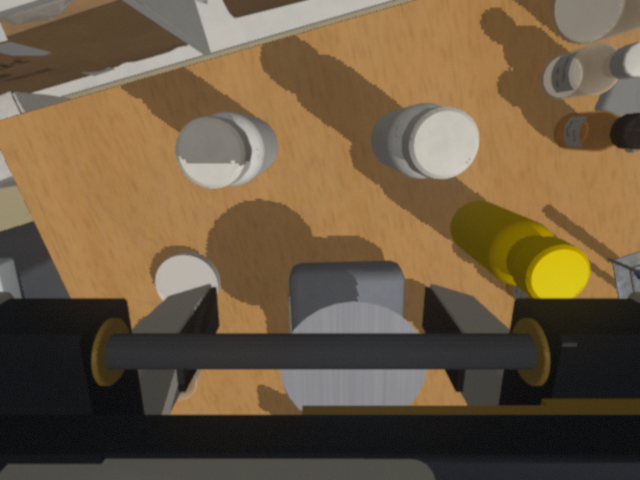

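```bash
python3 - <<'E'
from h import *
a=np.load('w2.npy'); o=dict(tool_pos=a[:3],tcp_rot=a[3:])
print(tri(ray('top',159.7,306.3),ray('wrist',213,151.5,o)),atz('wrist',213,151.5,162,o))
print(tri(ray('top',159.2,225.2),ray('wrist',443.5,142.5,o)),atz('wrist',443.5,142.5,162,o))
plan(458,299,440,0)
plan(458,299,307,0)
E
```

```text
(array([456.71930572, 298.70444694, 152.89510534]), [np.float64(0.5438038259779788), np.float64(0.54380382597805)]) [458.71584938 299.48602902 162.        ]
(array([617.69830574, 305.98397613, 152.06408567]), [np.float64(0.6352338617814223), np.float64(0.6352338617814729)]) [615.19448749 306.53507611 162.        ]
t 2.05 pos [531.7 235.6 451.6] yang 0.34 xaxis [ 0.002  0.004 -1.   ] q [0.28 0.42 1.28 0.   1.44 0.28]
shift cm [ 1.16 -7.34 -6.37] turn 0.34 F [-0.05 -1.13  0.08] w 91.6
t 2.05 pos [531.7 235.6 451.6] yang 0.34 xaxis [ 0.002  0.004 -1.   ] q [0.28 0.42 1.28 0.   1.44 0.28]
shift cm [14.46 -7.37 -6.32] turn 0.34 F [-0.05 -1.13  0.08] w 91.6
```

{"method": "arm_command", "body": {
  "moves": [
    [2,-7.35,-6.3,0.3,1],
    [2,-7.35,-6.3,0.3,1],
    [2,-7.35,-6.3,0.3,1],
    [2,-7.35,-6.3,0.3,1]
  ]
}}

```text
time: 2.45
tool_pos: [457.7, 297.1, 432.1]
tcp_rot: [2.411, 1.567, 0.841]
contact_force: [0.3, -0.5, 0.6]
grip_width: 91.8
```

```bash
python3 - <<'E'
from h import *
from plant import bot
F=[]
for i in range(8):
    c=bot.capture('wrist'); F.append(np.r_[bot.get_obs()['contact_force'],bot.get_obs()['tau'][1:3]])
print(np.mean(F,0),np.std(F,0)); cv2.imwrite('pics/w3.png',c['frame'])
plan(458,298.5,307,0)
E
```

```text
[ -0.19885633  -0.21889622   0.12227687 -45.15164807 -25.22531793] [0.34964085 0.4713584  0.35488302 0.05836192 0.19473474]
t 2.85 pos [458.4 297.7 431.6] yang -0.03 xaxis [ 0.002  0.004 -1.   ] q [0.44 0.36 1.42 0.   1.36 0.44]
shift cm [12.46 -0.07 -0.04] turn -0.03 F [0.01 0.34 0.17] w 91.9
```

View pics/w3.png

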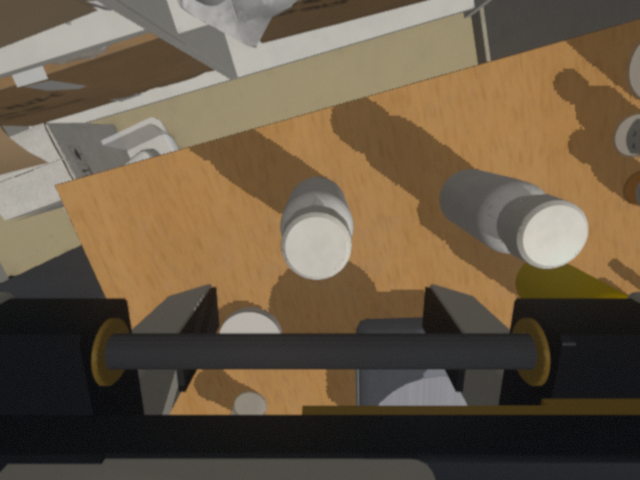

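```bash
python3 - <<'E'
from h import *
from plant import bot
o=bot.get_obs()
print(atz('wrist',316.5,246,162,o),atz('wrist',551,233,162,o))
a=np.load('w2.npy'); o2=dict(tool_pos=a[:3]-[0,1,0],tcp_rot=a[3:])
print(tri(ray('wrist',316.5,246,o),ray('wrist',213,151.5,o2)),tri(ray('wrist',551,233,o),ray('wrist',443.5,142.5,o2)))
E
```

```text
[456.48903481 299.0419452  162.        ] [613.72800536 307.89323262 162.        ]
(array([456.81229995, 297.80922322, 156.41366283]), [np.float64(0.5530393809671372), np.float64(0.553039380967106)]) (array([617.63947085, 305.74127353, 155.12393919]), [np.float64(0.47838098416853714), np.float64(0.4783809841686395)])
```

{"method": "arm_command", "body": {
  "moves": [
    [5,-0.15,-0.1,0,1],
    [10,-0.15,-0.1,0,1],
    [12.4,-0.15,-0.1,0,1],
    [12.4,-0.15,-0.1,0,1],
    [12.4,-0.15,-0.1,0,0],
    [12.4,-0.15,-0.1,0,0],
    [12.4,-0.15,-0.1,0,0],
    [12.4,-0.15,-0.1,0,0],
    [12.4,-0.15,-0.1,0,0],
    [12.4,-0.15,-0.1,0,0]
  ]
}}

```text
time: 3.85
tool_pos: [457.2, 299.2, 308.1]
tcp_rot: [2.544, 1.566, 0.973]
contact_force: [-2.1, 0.2, 4.2]
grip_width: 50.1
```

Width 50.1 means the cap is held. I'll lift it 60 mm and weigh it.

{"method": "arm_command", "body": {
  "moves": [
    [-3,0,0,0,0],
    [-6,0,0,0,0],
    [-6,0,0,0,0],
    [-6,0,0,0,0],
    [-6,0,0,0,0]
  ]
}}

```text
time: 4.35
tool_pos: [456.6, 298.7, 366.4]
tcp_rot: [-3.074, 1.568, 1.638]
contact_force: [-0.8, -0.2, -3.3]
grip_width: 49.7
```

```bash
python3 - <<'E'
from h import *
from plant import bot
F=[]
for i in range(14):
    c=bot.capture('wrist'); F.append(bot.get_obs()['contact_force'])
F=np.array(F)
print(F.mean(0),F.std(0)/len(F)**.5,F[:,2].round(1)); cv2.imwrite('pics/w4.png',c['frame'])
plan(457,298.5,307,0)
E
```

```text
[ 0.22437826 -0.15708436 -2.77886131] [0.09763497 0.11168643 0.12094906] [-3.  -3.  -3.  -3.4 -3.2 -2.3 -3.1 -2.1 -2.2 -2.6 -2.5 -3.6 -2.5 -2.4]
t 5.05 pos [457.  298.9 368.1] yang -0.03 xaxis [ 0.003  0.004 -1.   ] q [0.44 0.41 1.52 0.   1.2  0.44]
shift cm [ 6.11 -0.02  0.07] turn -0.03 F [ 0.22  0.23 -2.41] w 50.0
```

View pics/w4.png

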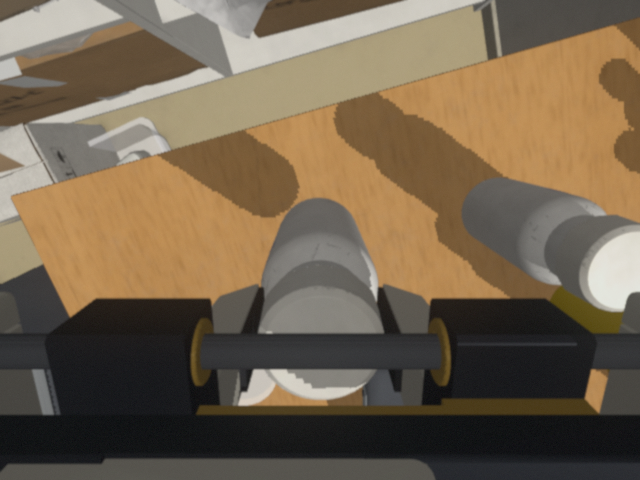

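The bottle is held upright between the jaws at (320,300). It weighs about 2.9 N (0.30 kg), below the 0.424 kg limit, so it should be the lighter one. I'll put it back.

{"method": "arm_command", "body": {
  "moves": [
    [3,0,0,0,0],
    [5,0,0,0,0],
    [5.6,0,0,0,0],
    [6.0,0,0,0,0],
    [6.0,0,0,0,0],
    [6.0,0,0,0,0],
    [6.0,0,0,0,1],
    [6.0,0,0,0,1],
    [6.0,0,0,0,1],
    [6.0,0,0,0,1]
  ]
}}

```text
time: 6.05
tool_pos: [457.3, 299.2, 308.4]
tcp_rot: [2.472, 1.565, 0.9]
contact_force: [-0.7, 0.2, -0.3]
grip_width: 77.3
```

{"method": "arm_command", "body": {
  "moves": [
    [0,0,0,0,1],
    [-1,0,0,0,1],
    [-4,0,0,0,1],
    [-9,0,0,0,1],
    [-13,0,0,0,1],
    [-13,0,0,0,1],
    [-13,0,0,0,1]
  ]
}}

```text
time: 6.75
tool_pos: [456.6, 298.6, 439.8]
tcp_rot: [2.317, 1.563, 0.746]
contact_force: [-0.2, -0.8, -0.3]
grip_width: 91.9
```

```bash
python3 - <<'E'
from h import *
from plant import bot
c=bot.capture('wrist'); cv2.imwrite('pics/w5.png',c['frame'])
plan(616.5,305.5,436,0)
E
```

```text
t 6.8 pos [456.5 298.5 438.4] yang -0.03 xaxis [ 0.003  0.004 -1.   ] q [0.44 0.35 1.41 0.   1.37 0.44]
shift cm [ 0.29 16.   -0.71] turn -0.03 F [ 0.13 -0.27 -0.15] w 92.2
```

View pics/w5.png

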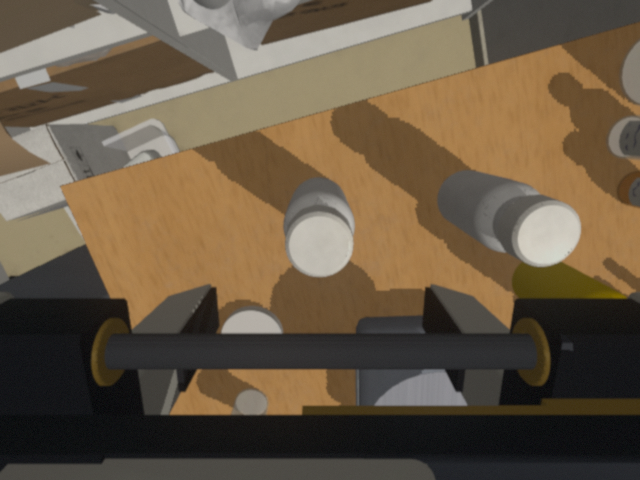

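The near bottle stands upright, with its cap at (320,242). I'll go to the far one.

{"method": "arm_command", "body": {
  "moves": [
    [0.2,15.95,-0.7,0,1],
    [0.2,15.95,-0.7,0,1],
    [0.2,15.95,-0.7,0,1],
    [0.2,15.95,-0.7,0,1],
    [0.2,15.95,-0.7,0,1],
    [0.2,15.95,-0.7,0,1]
  ]
}}

```text
time: 7.4
tool_pos: [615.7, 305.5, 435.3]
tcp_rot: [3.129, 1.568, 1.558]
contact_force: [0.1, -0.0, -0.3]
grip_width: 91.9
```

```bash
python3 - <<'E'
from h import *
from plant import bot
c=bot.capture('wrist'); cv2.imwrite('pics/w6.png',c['frame'])
plan(616.5,305.5,308,0)
E
```

```text
t 7.45 pos [615.2 305.6 436.3] yang 0.0 xaxis [ 0.001  0.004 -1.   ] q [0.35 0.64 0.94 0.   1.55 0.35]
shift cm [12.83  0.11  0.06] turn 0.0 F [ 0.14 -1.75  0.88] w 91.5
```

View pics/w6.png

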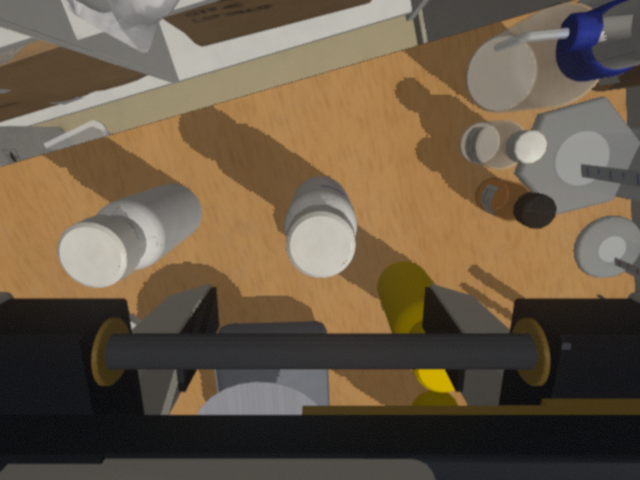

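The cap at (321,243) is in the same place as for the earlier centred grasp, so I can descend.

{"method": "arm_command", "body": {
  "moves": [
    [5,0.1,0,0,1],
    [10,0.1,0,0,1],
    [12.8,0.1,0,0,1],
    [12.8,0.1,0,0,1],
    [12.8,0.1,0,0,0],
    [12.8,0.1,0,0,0],
    [12.8,0.1,0,0,0],
    [12.8,0.1,0,0,0],
    [12.8,0.1,0,0,0],
    [12.8,0.1,0,0,0]
  ]
}}

```text
time: 8.45
tool_pos: [616.3, 306.1, 308.8]
tcp_rot: [2.765, 1.567, 1.194]
contact_force: [-1.1, 0.4, 3.8]
grip_width: 50.1
```

{"method": "arm_command", "body": {
  "moves": [
    [-3,0,0,0,0],
    [-7,0,0,0,0],
    [-12,0,0,0,0],
    [-16,0,0,0,0],
    [-16,0,0,0,0],
    [-16,0,0,0,0],
    [-16,0,0,0,0]
  ]
}}

```text
time: 9.15
tool_pos: [616.1, 305.5, 465.0]
tcp_rot: [-1.915, 1.566, 2.797]
contact_force: [0.4, 0.5, -6.2]
grip_width: 49.8
```

```bash
python3 - <<'E'
from h import *
from plant import bot
F=[]
for i in range(10):
    c=bot.capture('wrist' if i else 'top'); F.append(bot.get_obs()['contact_force'])
    if i==0: cv2.imwrite('pics/top7.png',c['frame'])
F=np.array(F)
print(F.mean(0),F.std(0)/len(F)**.5); cv2.imwrite('pics/w7.png',c['frame'])
plan(563.5,109,468,0)
# pan & fin from w1 and top
a=np.load('w1.npy'); o=dict(tool_pos=a[:3],tcp_rot=a[3:])
print(proj('wrist',(563.3,108.7,126),o), proj('wrist',(570.7,-91.8,158),o))
E
```

```text
[ 0.20845047 -0.03392398 -5.62138381] [0.17567046 0.15802902 0.148595  ]
t 9.65 pos [616.1 305.5 468.7] yang -0.0 xaxis [ 0.001  0.004 -1.   ] q [0.35 0.64 0.87 0.   1.63 0.35]
shift cm [-0.02 -5.26 19.65] turn -0.0 F [ 0.34  0.29 -5.  ] w 49.9
(np.float64(423.30248467133515), np.float64(-25.51672487660298)) (np.float64(424.1436634311485), np.float64(260.43405236382006))
```

View pics/w7.png

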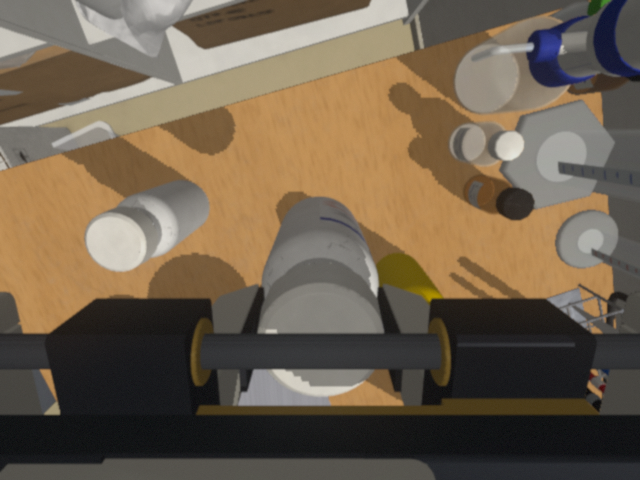

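Weight is about 5.7 N (0.58 kg), so this is the heavier one. Expected poise position is about 146 mm. I'll carry it to above the pan.

{"method": "arm_command", "body": {
  "moves": [
    [-1,-1,4,0,0],
    [-1,-2.2,8,0,0],
    [-1,-3.2,12,0,0],
    [-1,-4.3,16,0,0],
    [-1,-5.2,19.65,0,0],
    [-1,-5.2,19.65,0,0],
    [-1,-5.2,19.65,0,0],
    [-1,-5.2,19.65,0,0]
  ]
}}

```text
time: 10.45
tool_pos: [564.1, 109.5, 478.1]
tcp_rot: [2.705, 1.566, 1.134]
contact_force: [-0.0, 0.4, -5.8]
grip_width: 50.0
```

```bash
python3 - <<'E'
from h import *
from plant import bot
c=bot.capture('top'); cv2.imwrite('pics/top8.png',c['frame'][150:400,100:500].repeat(2,0).repeat(2,1))
c=bot.capture('scene'); cv2.imwrite('pics/sc8.png',c['frame'])
plan(563.5,109,434,0)
E
```

```text
t 10.55 pos [564.2 109.9 477.8] yang 0.08 xaxis [ 0.002  0.004 -1.   ] q [0.06 0.39 1.25 0.   1.5  0.06]
shift cm [ 4.38 -0.07  0.11] turn 0.08 F [-0.29  0.06 -4.9 ] w 49.9
```

View pics/sc8.png

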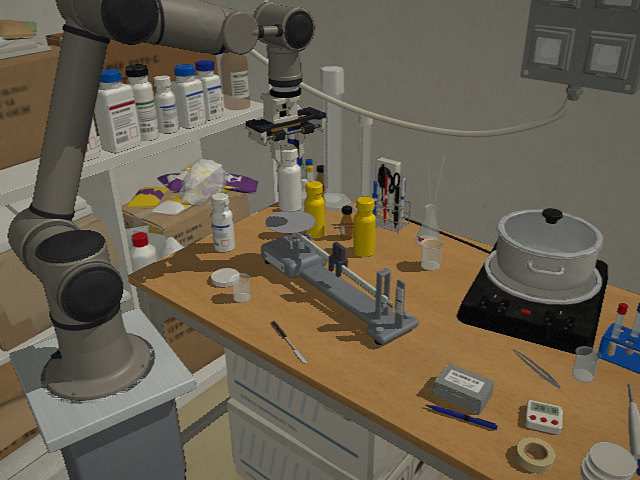

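The bottle hangs upright above the pan, which is at (290,222). I'll lower it.

{"method": "arm_command", "body": {
  "moves": [
    [2,0,0,0,0],
    [3.3,0,0,0,0],
    [3.7,0,0,0,0],
    [4.0,0,0,0,0],
    [4.2,0,0,0,0],
    [4.4,0,0,0,0],
    [4.5,0,0,0,0],
    [4.5,0,0,0,0]
  ]
}}

```text
time: 11.35
tool_pos: [564.3, 110.2, 433.0]
tcp_rot: [2.664, 1.566, 1.095]
contact_force: [-1.6, 0.6, -3.0]
grip_width: 49.9
```

{"method": "arm_command", "body": {
  "moves": [
    [0.1,0,0,0,0],
    [0.2,0,0,0,0],
    [0.2,0,0,0,0],
    [0.2,0,0,0,0],
    [0.2,0,0,0,0]
  ]
}}

```text
time: 11.85
tool_pos: [564.2, 110.2, 431.7]
tcp_rot: [2.533, 1.565, 0.963]
contact_force: [-3.0, 1.8, 4.9]
grip_width: 49.7
```

Pressed on the stop, so I'll release and rise.

{"method": "arm_command", "body": {
  "moves": [
    [0,0,0,0,1],
    [0,0,0,0,1],
    [0,0,0,0,1],
    [0,0,0,0,1],
    [0,0,0,0,1],
    [0,0,0,0,1],
    [-2,0,0,0,1],
    [-5,0,0,0,1],
    [-9,0,0,0,1],
    [-12,0,0,0,1]
  ]
}}

```text
time: 12.85
tool_pos: [563.6, 109.6, 554.1]
tcp_rot: [2.302, 1.564, 0.732]
contact_force: [0.4, -0.3, -0.1]
grip_width: 91.5
```

```bash
python3 - <<'E'
from h import *
from plant import bot
c=bot.capture('wrist'); cv2.imwrite('pics/w9.png',c['frame'])
c=bot.capture('scene'); cv2.imwrite('pics/sc9.png',c['frame'][130:360,180:450].repeat(2,0).repeat(2,1))
plan(571,-150,470,1.5)
E
```

```text
t 12.95 pos [563.5 109.7 556.6] yang 0.08 xaxis [ 0.012  0.005 -1.   ] q [0.06 0.37 1.07 0.   1.69 0.06]
shift cm [ 8.53  0.61 26.01] turn -1.42 F [-0.83  0.36 -0.23] w 91.5
```

View pics/sc9.png

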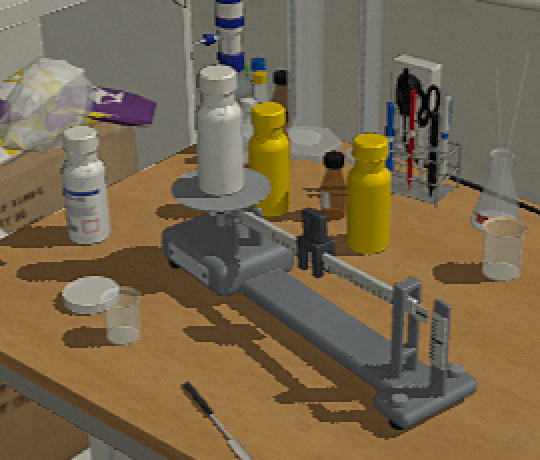

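View pics/w9.png

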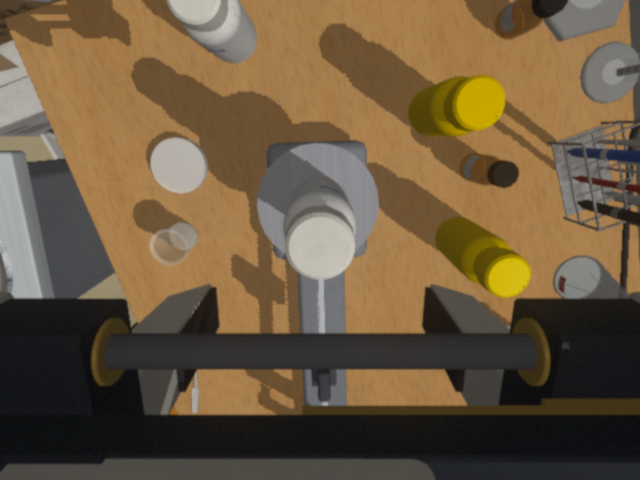

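The heavy bottle stands on the pan, its cap at (320,245) and centred. The poise is at about (323,380) in the wrist view. I'll go above the poise.

{"method": "arm_command", "body": {
  "moves": [
    [0,0.5,5,0,1],
    [0,0.6,10,-1.4,1],
    [3,0.6,15,-1.4,1],
    [6,0.6,20,-1.4,1],
    [8.5,0.6,24,-1.4,1],
    [8.5,0.6,26,-1.4,1],
    [8.5,0.6,26,-1.4,1],
    [8.5,0.6,26,-1.4,1],
    [8.5,0.6,26,-1.4,1]
  ]
}}

```text
time: 13.85
tool_pos: [571.0, -149.0, 470.5]
tcp_rot: [1.947, 1.557, 0.403]
contact_force: [0.3, 0.1, -0.4]
grip_width: 91.5
```

```bash
python3 - <<'E'
from h import *
from plant import bot
c=bot.capture('wrist'); o=bot.get_obs(); cv2.imwrite('pics/w10.png',c['frame'])
np.save('w10.npy',np.r_[o['tool_pos'],o['tcp_rot']])
c=bot.capture('scene'); cv2.imwrite('pics/sc10.png',cv2.resize(c['frame'][215:350,300:430],None,fx=4.4,fy=4.4,interpolation=cv2.INTER_CUBIC))
plan(571,-92,304,1.5)
print(proj('wrist',(570.7,-91.8,158),o))
E
```

```text
t 13.95 pos [ 571.  -148.6  470.9] yang 1.58 xaxis [ 0.013  0.005 -1.   ] q [-0.39  0.42  1.22  0.01  1.49 -0.42]
shift cm [16.72 -0.07 -5.58] turn 0.08 F [-0.59  0.32 -0.42] w 92.3
(np.float64(316.43289774152635), np.float64(158.37277325954017))
```

View pics/sc10.png

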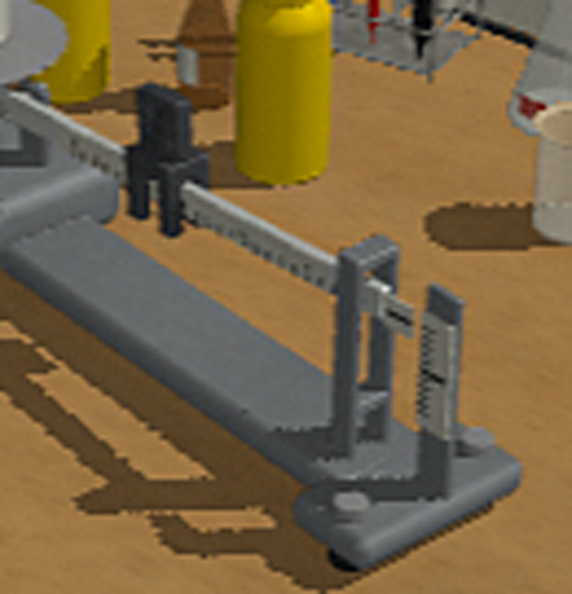

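View pics/w10.png

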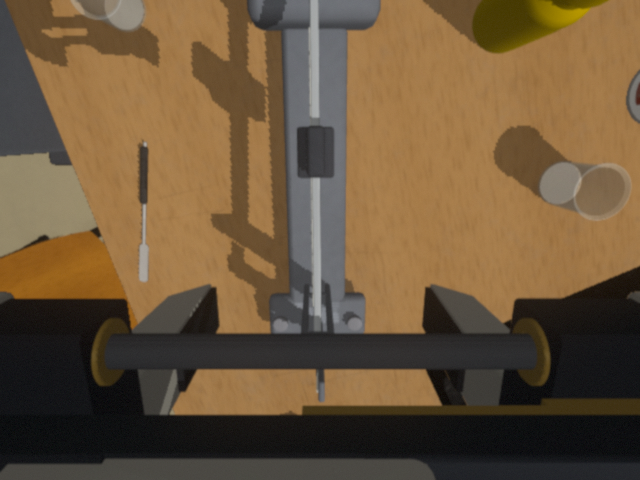

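```bash
python3 - <<'E'
import cv2
im=cv2.imread('pics/w10.png')
cv2.imwrite('pics/w10c.png',cv2.resize(im[105:195,270:365],None,fx=6,fy=6,interpolation=cv2.INTER_CUBIC))
E
```

```text
(no output)
```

View pics/w10c.png

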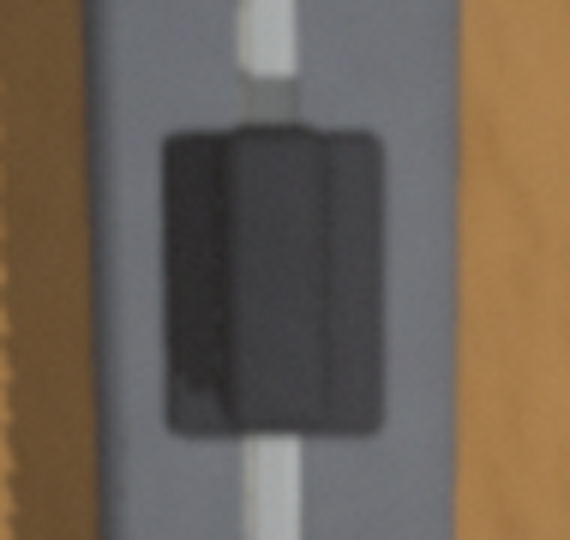

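```bash
python3 - <<'E'
from h import *
a=np.load('w10.npy'); o=dict(tool_pos=a[:3],tcp_rot=a[3:])
for z in (158,168): print(z,atz('wrist',316.2,150.8,z,o))
for z in (148,158): print(z,atz('top',359.5,250.7,z))
print(tri(ray('wrist',316.2,150.8,o),ray('top',359.5,250.7)))
plan(568.5,-93,313,1.5)
E
```

```text
158 [570.39617361 -86.31997887 158.        ]
168 [570.36127987 -85.86161673 168.        ]
148 [571.60781297 -92.5304367  148.        ]
158 [570.73597974 -91.82151649 158.        ]
(array([569.58063652, -87.80671348, 179.63394897]), [np.float64(2.584106400098444), np.float64(2.5841064000985883)])
t 13.95 pos [ 571.  -148.6  470.9] yang 1.58 xaxis [ 0.013  0.005 -1.   ] q [-0.39  0.42  1.22  0.01  1.49 -0.42]
shift cm [15.81 -0.31 -5.49] turn 0.08 F [-0.59  0.32 -0.42] w 92.3
```

{"method": "arm_command", "body": {
  "moves": [
    [4,-0.3,-4,0,1],
    [8,-0.3,-6,0,1],
    [12,-0.3,-6,0,1],
    [15.5,-0.3,-6,0,1],
    [15.5,-0.3,-6,0,1],
    [15.5,-0.3,-6,0,1]
  ]
}}

```text
time: 14.55
tool_pos: [568.9, -87.4, 317.2]
tcp_rot: [1.88, 1.556, 0.338]
contact_force: [0.5, -0.8, 0.7]
grip_width: 92.0
```

```bash
python3 - <<'E'
from h import *
from plant import bot
c=bot.capture('scene'); cv2.imwrite('pics/sc11.png',cv2.resize(c['frame'][160:350,230:430],None,fx=3.5,fy=3.5,interpolation=cv2.INTER_CUBIC))
c=bot.capture('wrist'); cv2.imwrite('pics/w11.png',c['frame'])
plan(568.3,-88,316,1.5)
E
```

```text
t 14.65 pos [569.2 -87.9 318.7] yang 1.6 xaxis [ 0.018  0.004 -1.   ] q [-0.29  0.51  1.51  0.01  1.11 -0.32]
shift cm [ 0.27 -0.09  0.01] turn 0.1 F [-0.09 -0.79  0.15] w 91.4
```

View pics/sc11.png

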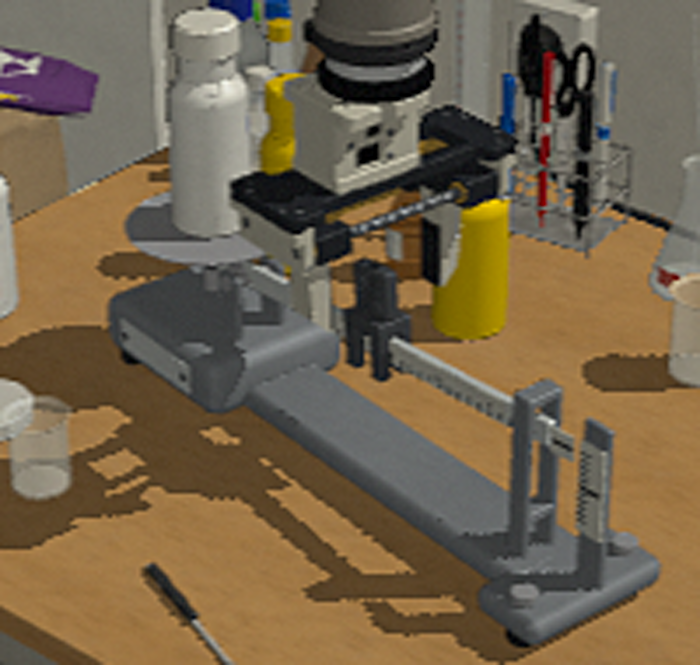

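View pics/w11.png

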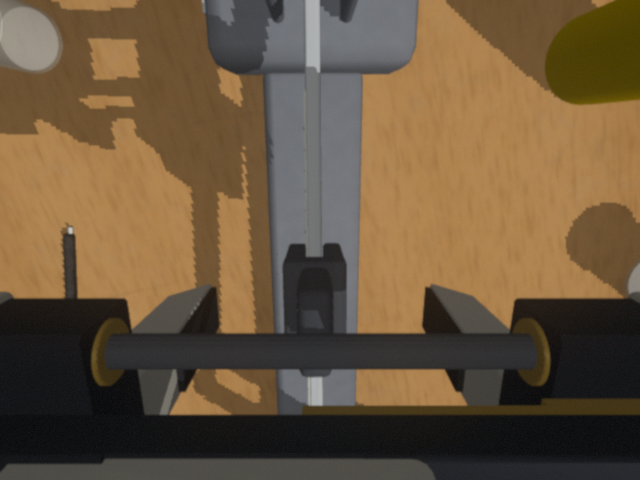

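The fin sits between the jaws at (315,300), 1.5 mm to the -x side. I'll correct for that, close and grip.

{"method": "arm_command", "body": {
  "moves": [
    [0.2,-0.15,0,0,1],
    [0.2,-0.15,0,0,0],
    [0.2,-0.15,0,0,0],
    [0.2,-0.15,0,0,0],
    [0.2,-0.15,0,0,0],
    [0.2,-0.15,0,0,0],
    [0.2,-0.15,0,0,0],
    [0.2,-0.15,0,0,0]
  ]
}}

```text
time: 15.45
tool_pos: [567.7, -87.9, 316.6]
tcp_rot: [1.76, 1.553, 0.217]
contact_force: [-1.0, -0.1, -0.4]
grip_width: 40.3
```

{"method": "arm_command", "body": {
  "moves": [
    [0,0,0,0,0],
    [0,0,0,0,0],
    [0,0,0,0,0],
    [0,0,0,0,0],
    [0,0,0,0,0]
  ]
}}

```text
time: 15.95
tool_pos: [567.2, -88.0, 316.3]
tcp_rot: [1.8, 1.555, 0.257]
contact_force: [-3.2, -1.6, 1.3]
grip_width: 13.3
```

{"method": "arm_command", "body": {
  "moves": [
    [0,0,1,0,0],
    [0,0,2,0,0],
    [0,0,3,0,0],
    [0,0,4,0,0],
    [0,0,4,0,0],
    [0,0,4,0,0]
  ]
}}

```text
time: 16.55
tool_pos: [568.4, -129.1, 316.5]
tcp_rot: [1.676, 1.555, 0.133]
contact_force: [0.0, -2.7, 2.5]
grip_width: 13.4
```

```bash
python3 - <<'E'
from h import *
from plant import bot
c=bot.capture('scene'); cv2.imwrite('pics/sc12.png',cv2.resize(c['frame'][160:350,230:430],None,fx=3.5,fy=3.5,interpolation=cv2.INTER_CUBIC))
plan(568.3,-175,316,1.5)
E
```

```text
t 16.6 pos [ 568.4 -128.8  316.5] yang 1.58 xaxis [ 0.016  0.002 -1.   ] q [-0.36  0.52  1.49  0.01  1.11 -0.39]
shift cm [ 0.04 -0.14  4.62] turn 0.08 F [-0.21 -2.15  2.45] w 13.0
```

View pics/sc12.png

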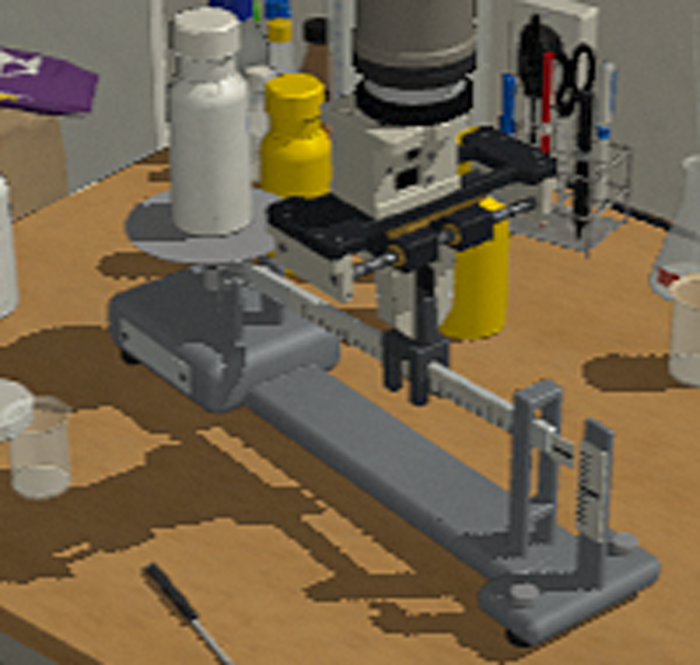

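Sliding works. I'll move it another 40 mm, then release and look.

{"method": "arm_command", "body": {
  "moves": [
    [0,0,1,0,0],
    [0,0,2,0,0],
    [0,0,3,0,0],
    [0,0,4,0,0],
    [0,0,4,0,0],
    [0,0,4,0,0],
    [0,0,4,0,0.25],
    [0,0,4,0,0.25],
    [0,0,4,0,0.25],
    [0,0,4,0,0.25]
  ]
}}

```text
time: 17.6
tool_pos: [569.4, -168.5, 316.4]
tcp_rot: [1.699, 1.555, 0.157]
contact_force: [0.0, -0.3, 0.6]
grip_width: 22.9
```

{"method": "arm_command", "body": {
  "moves": [
    [0,0,0,0,0.25],
    [0,0,0,0,0.25],
    [0,0,0,0,0.25],
    [0,0,0,0,0.25],
    [0,0,0,0,0.25],
    [0,0,0,0,0.25],
    [0,0,0,0,0.25],
    [0,0,0,0,0.25],
    [0,0,0,0,0.25],
    [0,0,0,0,0.25]
  ]
}}

```text
time: 18.6
tool_pos: [569.5, -168.5, 316.4]
tcp_rot: [1.701, 1.555, 0.158]
contact_force: [-0.2, 0.8, -1.0]
grip_width: 23.1
```

```bash
cat > look.py <<'E'
import sys
from h import *
from plant import bot
n=sys.argv[1]
c=bot.capture('scene'); cv2.imwrite(f'pics/{n}.png',c['frame']); cv2.imwrite(f'pics/{n}a.png',cv2.resize(c['frame'][240:350,310:430],None,fx=5,fy=5,interpolation=cv2.INTER_CUBIC))
plan(568.3,-175,316,1.5)
E
python3 look.py sc13
```

```text
t 18.65 pos [ 569.5 -168.5  316.4] yang 1.6 xaxis [ 0.016  0.003 -1.   ] q [-0.42  0.54  1.46  0.01  1.13 -0.45]
shift cm [ 0.03 -0.14  0.65] turn 0.1 F [-0.81 -0.17  0.26] w 23.0
```

View pics/sc13a.png

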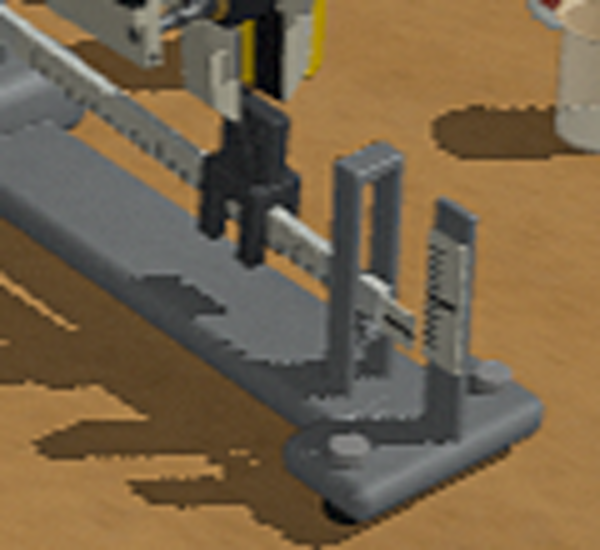

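```bash
python3 - <<'E'
from h import *
for y,z in [(-286,76),(-286,100),(-286,124),(-292,100),(-303,100)]:
    u,v=proj('scene',(574+(-286-y)*.027,y,z)); print(y,z,round((u-310)*5),round((v-240)*5))
E
```

```text
-286 76 413 332
-286 100 415 286
-286 124 418 240
-292 100 424 292
-303 100 442 304
```

The pointer end, at about (410,335) in the crop, is well below the index line at (435,300), so the beam is on its low stop and the poise is more than 9 mm too far out. I'll lower, re-grip and go back 15 mm.

{"method": "arm_command", "body": {
  "moves": [
    [1,0,0,0,0.25],
    [1,0,0,0,0.25],
    [1,0,0,0,0],
    [1,0,0,0,0],
    [1,0,0,0,0],
    [1,0,-0.5,0,0],
    [1,0,-1.0,0,0],
    [1,0,-1.5,0,0],
    [1,0,-1.5,0,0],
    [1,0,-1.5,0,0]
  ]
}}

```text
time: 19.65
tool_pos: [569.2, -152.8, 306.6]
tcp_rot: [1.764, 1.555, 0.222]
contact_force: [-1.0, 1.5, 3.5]
grip_width: 12.6
```

{"method": "arm_command", "body": {
  "moves": [
    [0,0,0,0,0.25],
    [0,0,0,0,0.25],
    [-1,0,0,0,0.25],
    [-3,0,0,0,0.25],
    [-3,0,0,0,0.25],
    [-3,0,0,0,0.25],
    [-3,0,0,0,0.25],
    [-3,0,0,0,0.25],
    [-3,0,0,0,0.25],
    [-3,0,0,0,0.25]
  ]
}}

```text
time: 20.65
tool_pos: [568.6, -152.9, 336.2]
tcp_rot: [1.791, 1.555, 0.249]
contact_force: [-0.8, -0.8, -0.8]
grip_width: 23.0
```

{"method": "arm_command", "body": {
  "moves": [
    [0,0,0,0,0.25],
    [0,0,0,0,0.25],
    [0,0,0,0,0.25],
    [0,0,0,0,0.25],
    [0,0,0,0,0.25],
    [0,0,0,0,0.25],
    [0,0,0,0,0.25],
    [0,0,0,0,0.25]
  ]
}}

```text
time: 21.45
tool_pos: [568.7, -152.9, 336.3]
tcp_rot: [1.787, 1.555, 0.245]
contact_force: [-1.1, -0.2, -0.6]
grip_width: 22.7
```

```bash
python3 look.py sc14
```

```text
t 21.5 pos [ 568.7 -152.9  336.2] yang 1.63 xaxis [ 0.015  0.004 -1.   ] q [-0.39  0.51  1.45  0.01  1.17 -0.43]
shift cm [ 2.01 -0.13  2.22] turn 0.13 F [ 0.66  0.26 -0.05] w 23.0
```

View pics/sc14a.png

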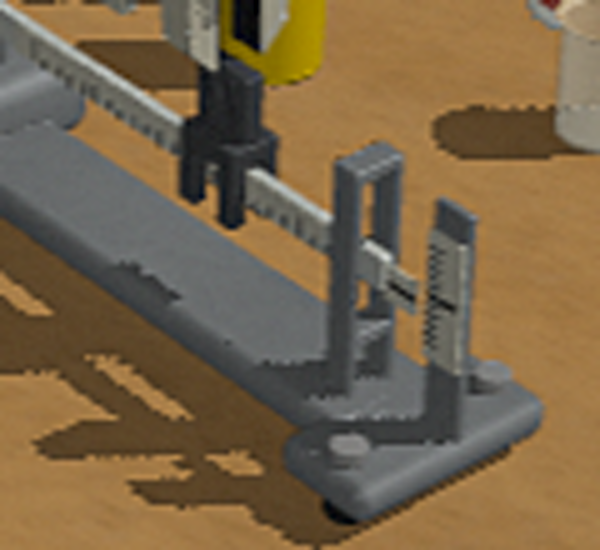

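```bash
python3 - <<'E'
import cv2
im=cv2.imread('pics/sc14.png')
cv2.imwrite('pics/sc14b.png',cv2.resize(im[275:325,375:410],None,fx=12,fy=12,interpolation=cv2.INTER_CUBIC))
E
```

```text
(no output)
```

View pics/sc14b.png

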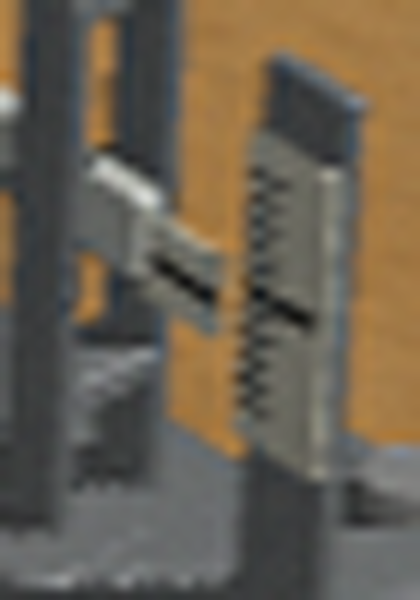

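```bash
python3 - <<'E'
from h import *
p0=np.array([563.3,108.7,126]);d=np.array([-.027,1,0]);n=np.array([1,.027,0])
for q in [(392.9,300),(395.8,299.2)]:
    o,r=ray('scene',*q)
    for off in (-4,0):
        t=((p0-o)@n+off)/(r@n); print(q,off,o+r*t)
E
```

```text
(392.9, 300) -4 [ 570.0730283  -290.30104803   96.72854952]
(392.9, 300) 0 [ 573.96029598 -286.12577703   92.8758235 ]
(395.8, 299.2) -4 [ 570.30949266 -299.05898725  103.51423521]
(395.8, 299.2) 0 [ 574.19795877 -294.92810276   99.69590003]
```

The pointer is about 7 mm below the index line (+0.02 rad), so the poise is about 2.6 mm too far out. I'll nudge it back 2.6 mm.

{"method": "arm_command", "body": {
  "moves": [
    [3,0,0,0,0.25],
    [3,0,0,0,0.25],
    [3,0,0,0,0],
    [3,0,0,0,0],
    [3,0,0,0,0],
    [3,0,-0.13,0,0],
    [3,0,-0.26,0,0],
    [3,0,-0.26,0,0],
    [3,0,-0.26,0,0],
    [3,0,-0.26,0,0]
  ]
}}

```text
time: 22.5
tool_pos: [569.1, -150.3, 306.4]
tcp_rot: [1.764, 1.555, 0.221]
contact_force: [-0.3, -2.1, 1.6]
grip_width: 12.9
```

{"method": "arm_command", "body": {
  "moves": [
    [0,0,0,0,0.25],
    [0,0,0,0,0.25],
    [-1,0,0,0,0.25],
    [-3,0,0,0,0.25],
    [-6,0,0,0,0.25],
    [-6,0,0,0,0.25],
    [-6,0,0,0,0.25],
    [-6,0,0,0,0.25],
    [-6,0,0,0,0.25],
    [-6,0,0,0,0.25]
  ]
}}

```text
time: 23.5
tool_pos: [568.1, -150.5, 365.6]
tcp_rot: [1.834, 1.556, 0.291]
contact_force: [-0.4, 0.0, 0.5]
grip_width: 22.5
```

{"method": "arm_command", "body": {
  "moves": [
    [0,0,0,0,0.25],
    [0,0,0,0,0.25],
    [0,0,0,0,0.25],
    [0,0,0,0,0.25],
    [0,0,0,0,0.25],
    [0,0,0,0,0.25],
    [0,0,0,0,0.25],
    [0,0,0,0,0.25],
    [0,0,0,0,0.25],
    [0,0,0,0,0.25]
  ]
}}

```text
time: 24.5
tool_pos: [568.1, -150.4, 365.6]
tcp_rot: [1.833, 1.556, 0.291]
contact_force: [0.0, -0.1, -0.6]
grip_width: 22.7
```

```bash
python3 look.py sc15; python3 - <<'E'
import cv2
im=cv2.imread('pics/sc15.png')
cv2.imwrite('pics/sc15b.png',cv2.resize(im[275:325,375:410],None,fx=12,fy=12,interpolation=cv2.INTER_CUBIC))
E
```

```text
t 24.55 pos [ 568.1 -150.4  365.6] yang 1.62 xaxis [ 0.014  0.004 -1.   ] q [-0.39  0.48  1.41  0.01  1.23 -0.42]
shift cm [ 4.95 -0.12  2.47] turn 0.12 F [ 0.3  -0.04  0.17] w 23.1
```

View pics/sc15b.png

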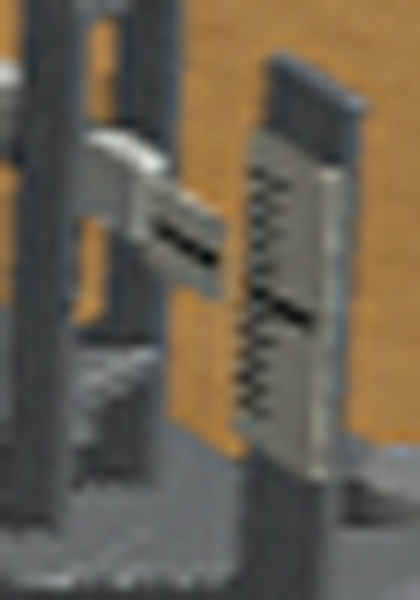

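View pics/sc15.png

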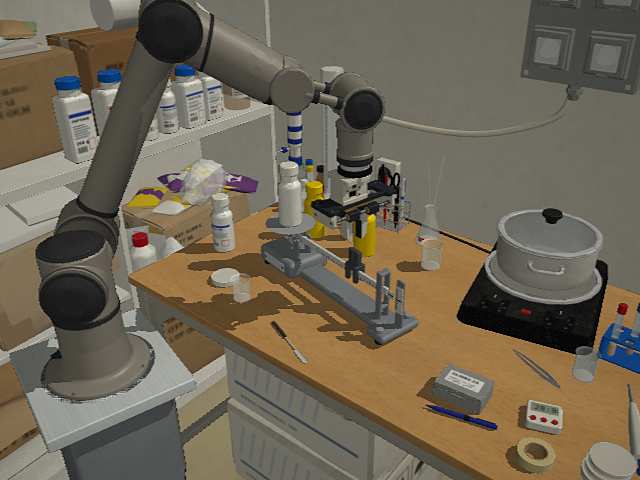

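The pointer now stands within about 2 mm of the index line. I'll rise clear and confirm it is at rest.

{"method": "arm_command", "body": {
  "moves": [
    [-4,0,2,0,0.5],
    [-8,0,6,0,0.5],
    [-12,0,10,0,0.5],
    [-12,0,10,0,0.5],
    [-12,0,10,0,0.5],
    [-12,0,10,0,0.5],
    [-12,0,10,0,0.5],
    [-12,0,10,0,0.5],
    [-12,0,10,0,0.5],
    [-12,0,10,0,0.5]
  ]
}}

```text
time: 25.55
tool_pos: [569.4, -250.4, 484.9]
tcp_rot: [1.861, 1.556, 0.319]
contact_force: [-0.1, -0.0, -1.2]
grip_width: 46.5
```

```bash
python3 look.py sc16; python3 - <<'E'
import cv2,numpy as np
from plant import bot
im=cv2.imread('pics/sc16.png')
cv2.imwrite('pics/sc16b.png',np.hstack([cv2.resize(im[275:325,375:410],None,fx=9,fy=9,interpolation=cv2.INTER_CUBIC),cv2.resize(im[150:300,200:320],None,fx=3,fy=3,interpolation=cv2.INTER_CUBIC)]))
cv2.imwrite('pics/top16.png',bot.capture('top')['frame'])
E
```

```text
t 25.6 pos [ 569.4 -250.6  485. ] yang 1.65 xaxis [ 0.014  0.004 -1.   ] q [-0.54  0.49  1.08  0.01  1.56 -0.57]
shift cm [16.93 -0.13 -7.49] turn 0.15 F [-0.6   0.45  0.15] w 45.9
```

View pics/sc16b.png

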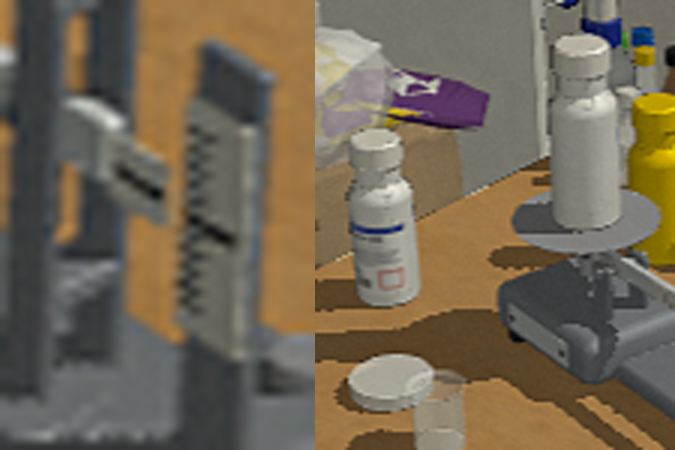

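View pics/top16.png

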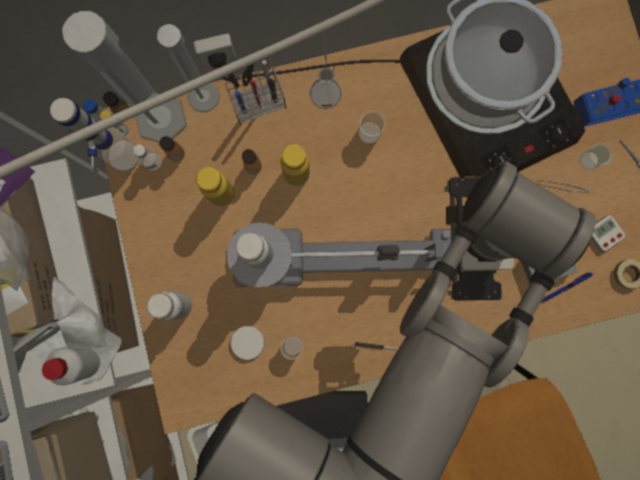

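The pointer moved up slightly between pictures. I'll wait 1 s and measure again.

{"method": "arm_command", "body": {
  "moves": [
    [0,0,0,0,0.25],
    [0,0,0,0,0.25],
    [0,0,0,0,0.25],
    [0,0,0,0,0.25],
    [0,0,0,0,0.25],
    [0,0,0,0,0.25],
    [0,0,0,0,0.25],
    [0,0,0,0,0.25],
    [0,0,0,0,0.25],
    [0,0,0,0,0.25]
  ]
}}

```text
time: 26.65
tool_pos: [569.3, -250.7, 485.1]
tcp_rot: [1.841, 1.556, 0.298]
contact_force: [1.0, -0.2, 0.4]
grip_width: 22.5
```

```bash
python3 look.py sc17; python3 - <<'E'
import cv2,numpy as np
f=lambda n:cv2.resize(cv2.imread(f'pics/{n}.png')[280:315,382:406],None,fx=15,fy=15,interpolation=cv2.INTER_CUBIC)
cv2.imwrite('pics/sc17b.png',np.hstack([f('sc15'),f('sc17')]))
E
```

```text
t 26.7 pos [ 569.3 -250.7  485.1] yang 1.64 xaxis [ 0.014  0.004 -1.   ] q [-0.54  0.49  1.08  0.01  1.56 -0.57]
shift cm [16.94 -0.12 -7.5 ] turn 0.14 F [-0.29 -0.46  1.05] w 23.0
```

View pics/sc17b.png

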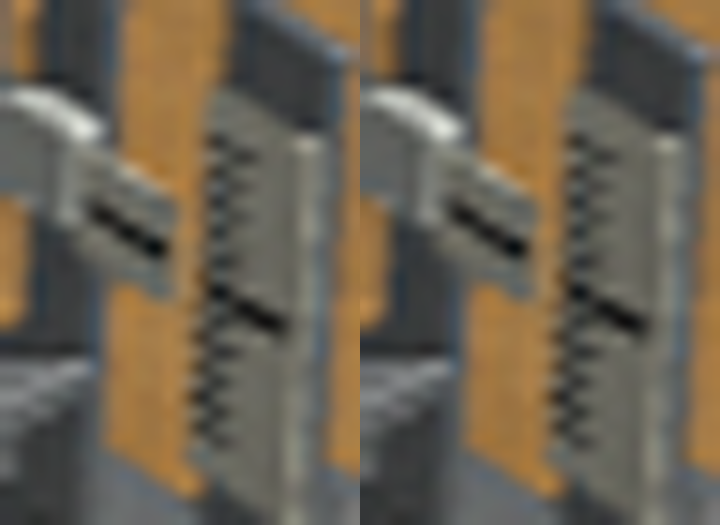

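```bash
python3 -c "
from plant import bot
print(bot.close_job())"
```

```text
the job is handed in; nothing more can be done
None
```

The heavier bottle stands upright on the pan with the beam level, and I handed the job in at about 26.7 s of the 72 s.

- **Weighing:** I lifted both white bottles by the cap. The near one weighed about 2.9 N (0.30 kg) and went back on its spot; the far one weighed about 5.7 N (0.58 kg).
- **Placing:** The far bottle went on the centre of the pan. The top and scene views show both bottles upright.
- **Levelling:** I slid the poise out 80 mm, which was too far, then back 15.6 mm and another 2.6 mm.
- **Final level:** In the last pictures the pointer is about 1–2 mm above the index line, about -0.005 rad against the 0.02 allowed. Crops 2.1 s apart look identical, so the beam is at rest. One blurrier crop in between read 3–4 mm above, which is still within the limit.
- **Surroundings:** The gripper was about 15 cm clear of everything at the end. In the final top view the beaker, the petri dish and the vial look unmoved. The arm partly hid the spatula there; in an earlier scene view it looked undisturbed.

I never read the poise position off the scale. From the weighing it should be about 145 mm, above the 106 mm required.

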